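Load a reagent strip into a sprung strip magazine and close its hold-down rail

TASK

Load the long, eight-well reagent strip into the lane of the strip magazine: set it between the lane's walls with its plain end against the sprung follower, push the follower back just far enough for the tab end to drop in behind the low lip, and leave the strip lying fully down in the lane, held between follower and lip. Then slide the hold-down rail all the way home over it and let go. Work gently: the strip is thin-walled, so do not ram the follower against its stop, force the strip down on the lip or bang the rail, and leave the short six-well strip, the two vials and the petri dish where they are.

Things in the scene. Friction and masses are not known exactly. Their poses are not given: they have to be found in the camera images.
- magazine: Aluminium strip magazine bolted to the bench. Origin: underside of its dark base plate (x -84..198, y -43..43, 6 mm thick); x along the lane from the low lip to the follower, y across, z up. On it a lane insert (walls, lip, follower in one) is clamped through slots anywhere from 14 mm towards -x to 14 mm towards +x of its middle setting; that offset d is not measured: see it or feel for it.
- lane_open_end (a point): Point at (-56, 0, 8) mm in the magazine's frame. The inner face of the low steel lip across the lane's open end stands here + d along x; lip 4 mm thick, rounded top at z 14, lane floor z 8. Lane walls: inner faces y +-10 (strip 18 mm wide), outer y +-17, tops z 22, inner edges bevelled from z 18.5 to y +-12.5. A loaded strip's tail rests at the lip: its middle at x = d, underside z 8.
- lane_far_end (a point): Point at (42, 0, 8) mm in the magazine's frame. The steel front face of the black spring follower (18.6 mm wide, z 8.6..27) rests here + d along x. It slides to +x within the insert: starts to move at 3.5 to 4 N, then 0.35 N more per mm, hard stop 17 mm back (10 N just before it). 14 mm back, the strip's tail is just level with the lip's inner face; a loaded strip holds it there.
- strip: To be loaded: white, upright, eight foil-sealed wells, 112 mm long, 18 wide, 30 high, 35..65 g. Origin: centre of its underside; x towards the plain end (x +56) that goes to the follower. At x -56 a 3 mm tab, level with the top, sticks out 13 mm more, over the lip once loaded. Lowest 3 mm: a foot 15 mm wide. Gripped with the fingertips 16 mm above the underside, the fingers clear the lane walls.
- strip_tail (a point): Point on the underside of the eight-well strip at its tab end, 56 mm from the strip's middle (tab not counted).
- rail (a joint): Travel of the hold-down rail, m: 0 = home over the strip (hard stop), 0.088 to 0.100 = drawn back, as it is at the start, leaving the lane free. It slides along the magazine's x with about 3 N of friction and stays where it is left.
- rail_grip (a point): Point on the upright grey ribbed grip tab on the rail (tab 12 mm across the lane, 28 along it, 26 high): on its axis, 9 mm below its top, 17 mm above the rail's cross plate; at x 64 + travel, y 0, z 66 mm in the magazine's frame. From the bridge (x 48..80 + travel, y +-37, top z 49) a 16 mm wide tongue reaches to x -10 + travel, underside z 39.5: 1.5 mm above a strip lying fully down.
- short_strip: Bystander: the same kind of strip with six wells, 84 mm long, too short for the lane; stands on the bench near the other. Origin: centre of its underside, x towards its plain end.
- vial_a: Bystander: small glass vial, 21 mm across, 47 mm high; origin at the centre of its underside.
- vial_b: Bystander: small glass vial, 21 mm across, 47 mm high; origin at the centre of its underside.
- petri: Bystander: lidded petri dish, 59 mm across, 15 mm high; origin at the centre of its underside.

How it is judged:
On the way:
1. the eight-well strip lies fully down in the lane between follower and lip, let go, with the rail still drawn back (x of strip in the frame of magazine between -0.0165 and 0.0165 m and y of strip in the frame of magazine between -0.0025 and 0.0025 m and x of strip_tail in the frame of magazine below -0.03 m and contact force between the fingers and strip below 0.05 N and value of joint rail above 0.07 m and z of each of strip, strip_tail in the frame of magazine below 0.0105 m and angle between strip's own z axis and vertical below 0.09 rad), for 0.2 s.
At the end, for the whole second after the job is handed in: The eight-well strip lies behind the lip, tab end at the lip: underside at its middle and tail less than 2.5 mm above the lane floor, upright within 5 degrees, middle within 2.5 mm of the lane's centre line and 16.5 mm of the magazine's origin along it, at rest; the rail is home within 2.5 mm (x of strip in the frame of magazine between -0.0165 and 0.0165 m and y of strip in the frame of magazine between -0.0025 and 0.0025 m and x of strip_tail in the frame of magazine below -0.03 m and value of joint rail below 0.0025 m and linear speed of strip below 0.01 m/s and z of each of strip, strip_tail in the frame of magazine below 0.0105 m and angle between strip's own z axis and vertical below 0.09 rad); the robot touches nothing.
It fails at once if the strip is pressed against the follower, lip, walls or rail of the magazine with more than 20 N (contact force between strip and magazine above 20 N).
It fails at once if the rail is thrown shut faster than 0.3 m/s (velocity of joint rail below -0.3 m/s).
It fails at once if the short strip, a vial or the petri dish is shifted by more than 15 mm (distance of any of short_strip, vial_a, vial_b, petri from where it was at the start of the episode above 0.015 m).
It also fails if it takes over 58 s, if anything falls off the work surface, if the arm or the gripper's body presses on something with over 40 N, if the wrist force passes 120 N, or if a joint passes its speed limit or range.

ROBOT

A 7-joint arm with a two-finger parallel gripper is mounted at the origin on a cart in front of the work surface, level with it; the furniture and walls round the work are solid. World frame = base frame: x ahead of the robot, y to its left, z up, the work surface at z = 0. Lengths are in m, angles in rad, forces in N, time in s.
With the tool pointing down it reaches from about 0.4 to 0.85 m from the base axis. Payload 10.4 kg.
Tool frame: the origin (TCP) lies at the very end of the fingers, on their centre line; the grasp point (between the pads) lies 19 mm behind it; z points along the fingers, y is the line along which they close (so a half turn about z gives the same grasp; the last joint's range is limited). The gripper opens to 87 mm and grips with 3 to 60 N. Pads are 19 mm wide; open, the fingers measure 117 mm over their backs; the gripper's body (75 mm by 190 mm) begins 51 mm behind the grasp point.
Start: joints at [1.241, 0.332, -0.065, 1.46, 0.022, 1.35, -0.088], TCP at [0.189, -0.596, 0.223] pointing down, gripper open.
Joint ranges: [-2.6, 2.6], [-0.5, 2.12], [-1.47, 1.34], [0.16, 2.42], [-1.27, 4.41], [0.06, 2.06], [-2.6, 2.6]. Speed limits (rad/s): [2.22, 2.22, 2.79, 2.79, 3.14, 3.14, 3.14].

INTERFACE

Orientations are given as a unit quaternion [x, y, z, w].
In Python, from bench import r gives the robot as it stands.
- The arm moves only by the shell command python3 -m jog 'ROWS' [FORCE]. ROWS is a JSON list of rows, 1 to 12 of them, each of 5 numbers: dx, dy, dz in m, then a turn about the tool's z in rad, then the finger opening in m; each row is the pose to reach, as a shift and turn from the pose commanded when the command began, along the tool's axes at that moment; what a row does not reach only later rows make up. A row lasts 1/10 s, in which the tool goes at most 0.05 m and 0.15 rad, less where a joint would pass 70% of its speed; a pose out of reach is approached as far as the arm can. The fingers move at their own pace and stop on an object; FORCE is the grip in N (left out, the last holds). Time passes only in rows, so rows that do not move let the fingers close. It prints the time, the measured TCP pose, the force, the opening and the grip force at its end.
- r.read_state(): the state, without advancing time (a new reading comes with each control period).
- r.camera(name): name is "side" or "top"; returns a dict with "img" (480x640x3 uint8, red, green, blue), "fx", "fy", "cx", "cy" (pixels), "pose" (4x4, takes a point from camera to world coordinates). Camera axes: x right, y down, z forward; pixel columns grow to the right and rows downward; lengths in m; the calibration is good to about 2 mm. A picture is of the moment at which its call begins. There is no depth.
- r.close_job(): hands the job in; it is judged then, once.
Trained networks look in the newest picture that a camera, given by its name, has taken for a name from the list of things; names that differ only in an ending like _2 or _b are one class to them, and where a whole thing is asked for, a point or a joint stands for the part that bears it (a point fixed in the world has none). Each returns a list of dicts, best first, with "p" (0 to 1); they miss things now and then, are a little off and sometimes report something else, mostly with a low value. They report only what shows in the picture. A call takes as long as a camera call.
- r.recognise(camera, label): "position" ([column, row] as shares, 0 to 1, of the picture: columns of its width, rows of its height, amid what is visible of it).
- r.regions_of(camera, label): "pixels" (480x640 bool, what is visible of it) and "position" ([column, row] as shares, 0 to 1, of the picture: columns of its width, rows of its height, amid what is visible of it).
The state is a dict: "time": time; "joint_positions": joint angles; "joint_vel": joint speeds; "joint_torque": joint torques, N m; "ee_pos": TCP position; "eef_rot": TCP orientation; "ft_force": force on the tool from outside, world axes, zero at the start; "torque": the same for the moment, N m; "width": finger opening in m; "grip_force": force on a finger pad.
Only numpy, scipy, OpenCV 4.12 (cv2) and the standard library are available. Lean on these libraries where they do the work, as an engineer would, in place of code of your own. Each camera call takes 0.05 s, during which the arm holds its last target. There are 200 camera calls.

## Working session

There is one attempt and no reset: what is moved stays moved. The work goes in short steps, Python scripts to look and compute and a shell command to move; the robot and the scene stay as the last step left them, time stands still between calls to the robot, and variables do not carry over. Pictures are saved under pics/ and viewed, at most 10 in all, crops included, and the job is handed in when it is done.

```bash
mkdir -p pics; ls; python3 - <<'E'
from bench import r
import cv2,numpy as np
s=r.read_state();print(s['time'],s['ee_pos'],s['eef_rot'],s['width'])
for c in('side','top'):
    k=r.camera(c);cv2.imwrite(f'pics/{c}0.png',k['img'][:,:,::-1])
    print(c,k['fx'],k['fy'],k['cx'],k['cy'],np.round(k['pose'],4).tolist())
    for l in('magazine','strip','short_strip','rail','rail_grip','lane_open_end','lane_far_end','strip_tail'):
        for d in r.recognise(c,l)[:3]: print(l,round(d['p'],2),np.round(np.array(d['position'])*[640,480],1))
E
```

```text
pics
0.0 [ 0.18861495 -0.59542606  0.22174133] [ 9.88257815e-01  1.52793794e-01 -1.47159102e-04 -7.25287763e-04] 0.08707481240205256
side 572.1803858625311 572.1803858625311 324.2229841824432 237.63584589035733 [[-0.9794, -0.0646, 0.1915, 0.3934], [-0.2008, 0.4194, -0.8853, 0.5469], [-0.0231, -0.9055, -0.4237, 0.4573], [0.0, 0.0, 0.0, 1.0]]
magazine 0.85 [237.4 357.1]
strip 0.65 [388.8 256.5]
short_strip 0.57 [347.  236.5]
rail 0.68 [207.8 360.1]
rail 0.19 [246.3 356.1]
rail_grip 0.7 [211.2 361.9]
lane_far_end 0.69 [244.4 355.1]
strip_tail 0.37 [209.2 359.4]
top 497.96415165566015 497.96415165566015 318.66932064438043 235.4611764462784 [[0.0237, -0.9978, 0.0618, 0.5082], [-0.9996, -0.0229, 0.0135, -0.2338], [-0.0121, -0.0621, -0.998, 0.9093], [0.0, 0.0, 0.0, 1.0]]
magazine 0.97 [213.2 205.7]
magazine 0.46 [330.9 180.2]
strip 0.96 [370.8 290.1]
short_strip 0.61 [416.  244.5]
rail 0.79 [175.3 179.8]
rail_grip 0.65 [176.2 182.7]
rail_grip 0.29 [331.5 181.1]
lane_open_end 0.7 [214.9 205.2]
lane_far_end 0.67 [214.1 207.9]
strip_tail 0.98 [373.3 291.4]
strip_tail 0.24 [328.9 179.9]
```

View pics/top0.png

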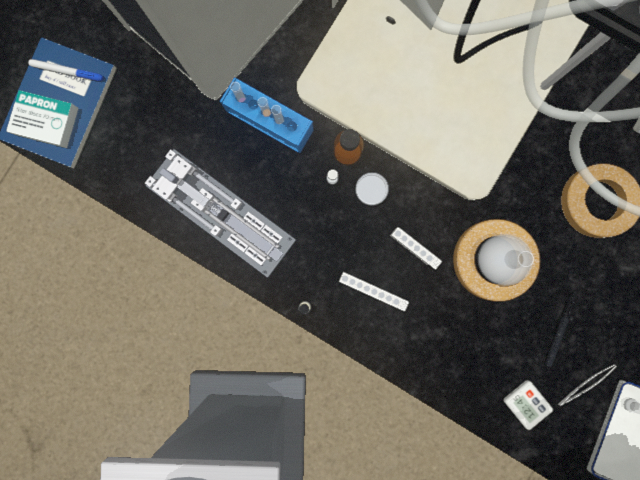

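View pics/side0.png

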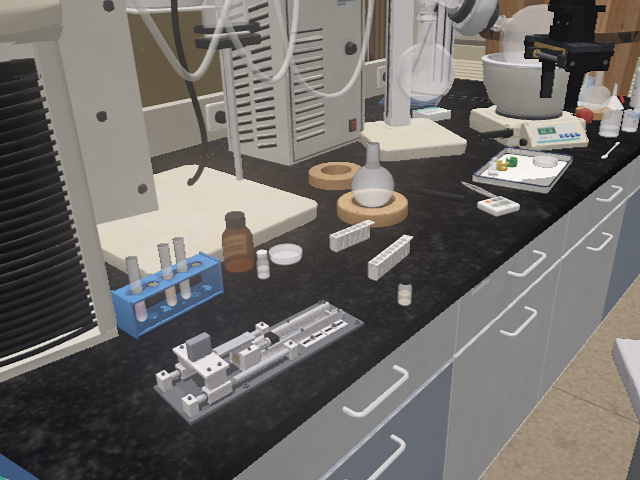

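The top view shows the magazine from (150,180) at its rail end to (280,255) at its open end. The eight-well strip is at about (374,291), the short strip at (416,248), the petri dish at (372,189), and the vials at (332,177) and (305,307). I need enlarged crops to measure from.

```bash
python3 - <<'E'
import cv2
t=cv2.imread('pics/top0.png');s=cv2.imread('pics/side0.png')
cv2.imwrite('pics/magT.png',cv2.resize(t[140:285,140:305],(792,696)[:2] if 0 else (683,600),interpolation=cv2.INTER_CUBIC))
cv2.imwrite('pics/stT.png',cv2.resize(t[215:320,325:450],(714,600),interpolation=cv2.INTER_CUBIC))
cv2.imwrite('pics/magS.png',cv2.resize(s[290:425,150:370],(800,491),interpolation=cv2.INTER_CUBIC))
E
```

```text
(no output)
```

View pics/magT.png

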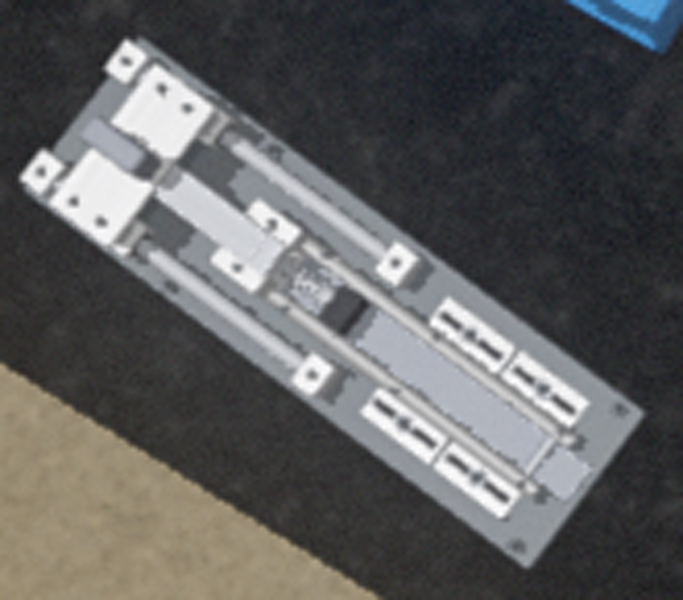

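View pics/stT.png

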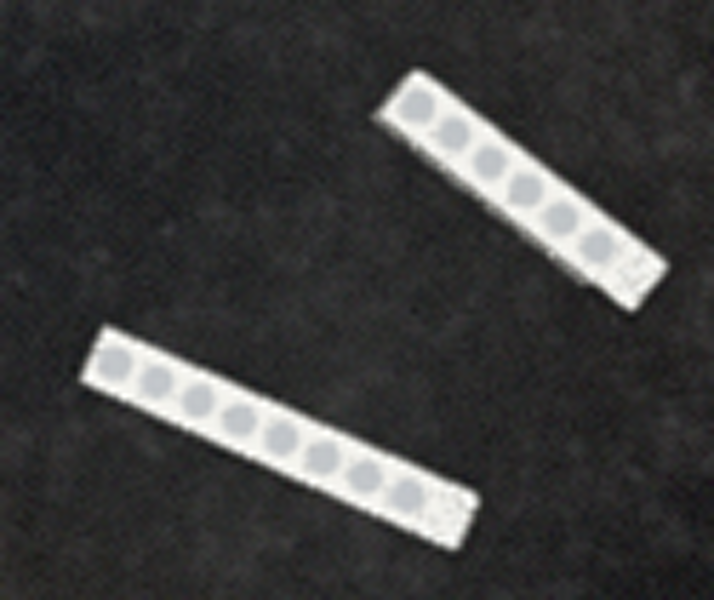

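View pics/magS.png

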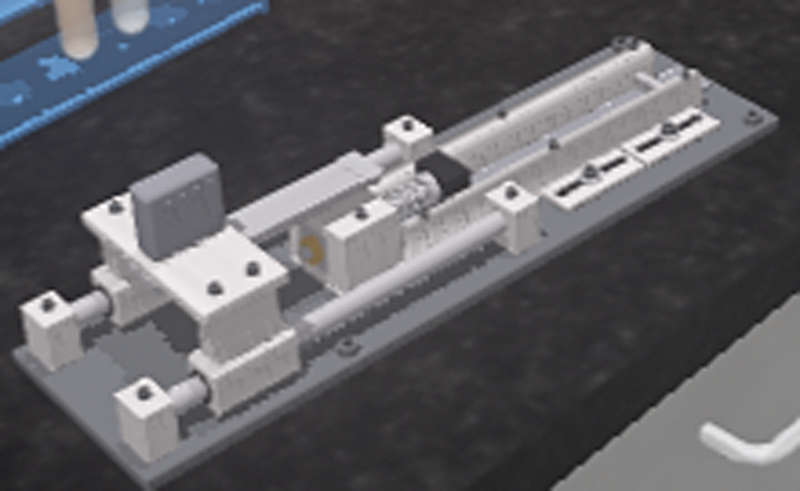

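The crops show the strip's plain end at upper left, towards +y, which is the same sense as the magazine's x axis. In the top crop the lip is a thin white line near (540,457) and the follower's black front is near (352,315). In the side crop the rail is drawn back. Next I fit poses to the marked points.

```bash
cat >h.py <<'E'
import numpy as np
from bench import r
from scipy.optimize import least_squares
def cams():
    return {c:r.camera(c) for c in('side','top')}
def proj(k,P):
    P=np.atleast_2d(P);T=np.linalg.inv(k['pose']);q=P@T[:3,:3].T+T[:3,3]
    return np.c_[k['fx']*q[:,0]/q[:,2]+k['cx'],k['fy']*q[:,1]/q[:,2]+k['cy']]
def ray(k,u,v,z):
    d=k['pose'][:3,:3]@[(u-k['cx'])/k['fx'],(v-k['cy'])/k['fy'],1];o=k['pose'][:3,3]
    return o+d*(z-o[2])/d[2]
def place(p,X):
    c,s=np.cos(p[2]),np.sin(p[2]);X=np.atleast_2d(X)
    return np.c_[p[0]+c*X[:,0]-s*X[:,1],p[1]+s*X[:,0]+c*X[:,1],X[:,2]]
def fit(k,X,uv,p0):
    f=least_squares(lambda p:(proj(k,place(p,X))-uv).ravel(),p0);return f.x,f.fun.reshape(-1,2)
E
python3 - <<'E'
from h import *
K=cams();t=K['top'];s=K['side']
mt=np.array([[140,40],[22,192],[528,568],[645,412]])/4.139+[140,140]
X=np.array([[198,-43,6],[198,43,6],[-84,43,6],[-84,-43,6]])/1e3
m,e=fit(t,X,mt,[.5,.0,1.]);print('mag top',m,np.degrees(m[2]),e.round(1).tolist())
ms=np.array([[13,350],[148,482],[777,119],[630,38]])/3.636+[150,290]
# side image: which corners? try both
for XX in(X,X[[1,0,3,2]],X[[0,1,2,3]]):
    q,e=fit(s,XX,ms,m);print('mag side',q,e.round(1).tolist())
def inm(w,p=m):
    c,s_=np.cos(p[2]),np.sin(p[2]);d=w[:2]-p[:2];return np.array([c*d[0]+s_*d[1],-s_*d[0]+c*d[1]])*1e3
cr=lambda a:np.array(a)/4.139+140
print('lip centre',inm(ray(t,*cr([540,457]),.014)),'fol front',inm(ray(t,*cr([352,316]),.027)),inm(ray(t,*cr([363,328]),.008)))
print('grip tab top',inm(ray(t,*cr([113,145]),.075)), 'tongue tip',inm(ray(t,*cr([273,249]),.043)))
cs=lambda a:np.array(a)/3.636+[150,290]
print('side lip', inm(ray(s,*cs([663,83]),.014)))
st=np.array([[104,325],[80,380],[458,551],[481,496]])/5.712+[325,215]
Y=np.array([[56,-9,30],[56,9,30],[-69,9,30],[-69,-9,30]])/1e3
p,e=fit(t,Y,st,[.4,-.3,1.]);print('strip',p,np.degrees(p[2]),e.round(1).tolist())
ss=np.array([[417,70],[374,118],[632,312],[669,265]])/5.712+[325,215]
Z=np.array([[42,-9,30],[42,9,30],[-55,9,30],[-55,-9,30]])/1e3
p,e=fit(t,Z,ss,[.4,-.3,1.]);print('short',p,e.round(1).tolist())
st_=r.read_state();print(st_['time'])
E
```

```text
mag top [ 0.56873672 -0.08735496  0.95913565] 54.95442460029175 [[-0.4, -0.6], [-0.3, -0.0], [0.3, 0.6], [0.3, 0.1]]
mag side [ 0.56785012 -0.08549482  0.95652344] [[-0.7, 0.2], [-0.2, 0.2], [1.1, -0.6], [-0.1, -0.7]]
mag side [ 0.56725596 -0.08807202  0.85137556] [[25.9, 27.1], [-40.3, -47.2], [-33.8, -22.6], [44.2, 24.5]]
mag side [ 0.56785012 -0.08549482  0.95652344] [[-0.7, 0.2], [-0.2, 0.2], [1.1, -0.6], [-0.1, -0.7]]
lip centre [-58.95729126   0.19200963] fol front [41.32499488 -0.89191824] [38.43815607  1.190363  ]
grip tab top [152.31165689  -0.7160469 ] tongue tip [82.04287762 -4.3780923 ]
side lip [-58.8783433    4.20684647]
strip [ 0.46870302 -0.31540337  1.17007768] 67.04051279659983 [[0.4, 0.3], [0.5, 0.1], [-0.5, -0.3], [-0.4, -0.1]]
short [ 0.54758894 -0.3895621   0.93508074] [[-0.4, 0.4], [1.0, -0.0], [-0.2, -0.2], [-0.5, -0.1]]
1.0
```

Both cameras agree to about 2 mm. The magazine is at about (0.568,-0.0865), yaw 0.958, with d ≈ -1 mm. The strip is at (0.4687,-0.3154), yaw 1.170. I move to above the strip.

```bash
cat >>h.py <<'E'
from scipy.spatial.transform import Rotation as R
def go(x,y,z,yaw):
    s=r.read_state();M=R.from_quat(s['eef_rot']).as_matrix();d=M.T@(np.array([x,y,z])-s['ee_pos'])
    a=np.arctan2(M[1,0],M[0,0]);t=-(yaw-a);t=(t+np.pi/2)%np.pi-np.pi/2
    print('t',round(s['time'],2),'rows d',d.round(4),'turn',round(t,4),'F',np.round(s['ft_force'],1),'w',round(s['width'],4))
E
python3 -m jog '[[0.1,-0.05,0.03,-0.2,0.05],[0.2,-0.1,0.06,-0.5,0.05],[0.3516,-0.1823,0.1,-0.863,0.05],[0.3516,-0.1823,0.12,-0.863,0.05],[0.3516,-0.1823,0.12,-0.863,0.05],[0.3516,-0.1823,0.12,-0.863,0.05],[0.3516,-0.1823,0.12,-0.863,0.05],[0.3516,-0.1823,0.12,-0.863,0.05],[0.3516,-0.1823,0.12,-0.863,0.05],[0.3516,-0.1823,0.12,-0.863,0.05],[0.3516,-0.1823,0.12,-0.863,0.05],[0.3516,-0.1823,0.12,-0.863,0.05]]' 25
python3 -c "
from h import *
go(.4687,-.3154,.016,1.170)"
```

```text
time: 2.2
ee_pos: [0.4679, -0.3178, 0.103]
eef_rot: [0.835, 0.551, -0.0, 0.001]
ft_force: [-0.6, -0.2, 0.1]
width: 0.0499
grip_force: 0.0
t 2.2 rows d [ 0.0027 -0.0002  0.087 ] turn -0.0029 F [-0.6 -0.2  0.1] w 0.0499
```

```bash
python3 -m jog '[[0.002,0,0.03,0,0.05],[0.002,0,0.06,0,0.05],[0.002,0,0.08,0,0.05],[0.002,0,0.087,0,0.05],[0.002,0,0.087,0,0.05],[0.002,0,0.087,0,0.01],[0.002,0,0.087,0,0.01],[0.002,0,0.087,0,0.01],[0.002,0,0.087,0,0.01],[0.002,0,0.087,0,0.01]]' 25
python3 - <<'E'
from h import *
go(.4687,-.3154,.016,1.170)
import cv2
K=cams();a=K['side']['img'][190:310,320:450];b=K['top']['img'][215:335,325:455]
cv2.imwrite('pics/g.png',cv2.resize(np.hstack([a,b]),None,fx=3,fy=3,interpolation=2)[:,:,::-1])
E
```

```text
time: 3.2
ee_pos: [0.4698, -0.3141, 0.0159]
eef_rot: [0.834, 0.552, 0.0, 0.0]
ft_force: [0.2, -0.3, -0.4]
width: 0.0178
grip_force: 3.1
t 3.2 rows d [-0.0017 -0.0005 -0.0001] turn -0.0001 F [ 0.2 -0.3 -0.4] w 0.0178
```

View pics/g.png

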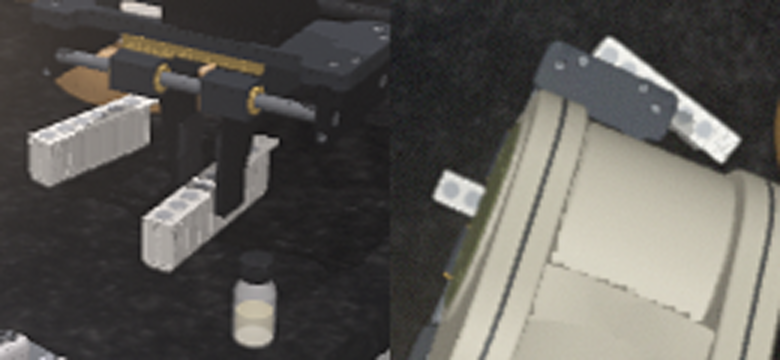

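The fingers straddle the strip's middle, with the short strip and vial clear. I lift it.

```bash
python3 -m jog '[[0,0,0,0,0.01],[0,0,0,0,0.01],[0,0,-0.01,0,0.01],[0,0,-0.04,0,0.01],[0,0,-0.08,0,0.01],[0,0,-0.1,0,0.01],[0,0,-0.1,0,0.01]]' 25
python3 -c "
from h import *
go(.5578,-.1015,.116,.958)"
```

```text
time: 4.0
ee_pos: [0.4714, -0.3149, 0.1194]
eef_rot: [0.834, 0.552, 0.001, 0.003]
ft_force: [0.2, 0.1, 0.4]
width: 0.018
grip_force: 25.0
t 4.0 rows d [ 0.2302 -0.0038  0.0031] turn 0.2118 F [0.2 0.1 0.4] w 0.018
```

```bash
python3 -m jog '[[0.03,0,0,0.03,0.01],[0.07,0,0,0.1,0.01],[0.11,0,0,0.15,0.01],[0.15,-0.002,0,0.2118,0.01],[0.19,-0.0038,0,0.2118,0.01],[0.22,-0.0038,0.003,0.2118,0.01],[0.2302,-0.0038,0.003,0.2118,0.01],[0.2302,-0.0038,0.003,0.2118,0.01],[0.2302,-0.0038,0.003,0.2118,0.01]]' 25
python3 - <<'E'
from h import *
go(.5578,-.1015,.066,.958)
import cv2
K=cams();a=K['side']['img'][240:420,150:390]
cv2.imwrite('pics/o.png',cv2.resize(a,None,fx=3.3,fy=3.3,interpolation=2)[:,:,::-1])
cv2.imwrite('pics/o_full_top.png',K['top']['img'][:,:,::-1])
s=r.read_state();M=R.from_quat(s['eef_rot']).as_matrix();z=s['ee_pos'][2]
# predicted strip corners in side view, offsets along the tool
y=np.arctan2(M[1,0],M[0,0])
for X in([56,9,0],[56,9,30],[56,-9,30],[-69,9,30]):
    X=np.array(X)/1e3+[-.0017,0,0]; P=place([*s['ee_pos'][:2],y],X)+[0,0,z-.016]
    print((proj(K['side'],P)-[150,240])*3.3)
E
```

```text
time: 4.9
ee_pos: [0.5554, -0.1022, 0.1121]
eef_rot: [0.888, 0.46, -0.001, 0.0]
ft_force: [0.8, -0.6, -0.4]
width: 0.0179
grip_force: 25.0
t 4.9 rows d [0.002  0.0016 0.0461] turn -0.0013 F [ 0.8 -0.6 -0.4] w 0.0179
[[434.9782234  157.89351152]]
[[430.61121584  88.33133948]]
[[400.70436603  72.78820569]]
[[664.37500656 -12.96800006]]
```

View pics/o.png

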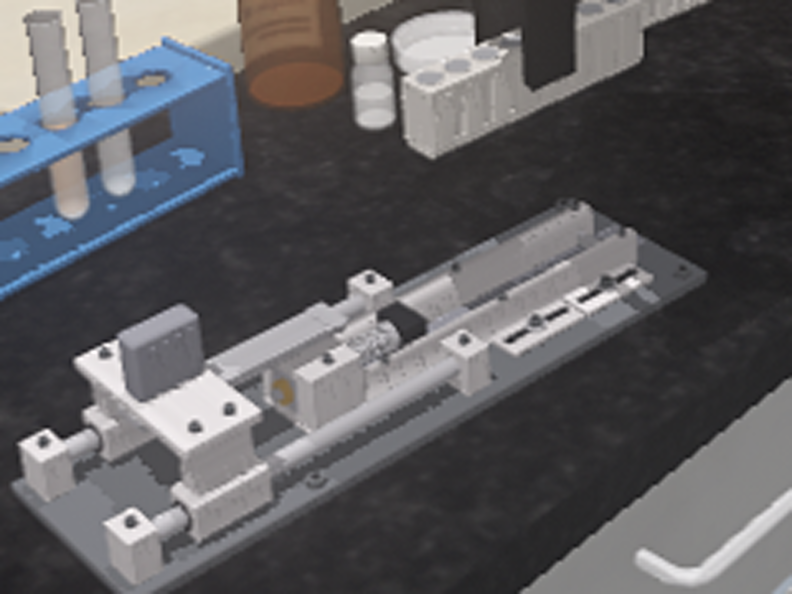

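The strip hangs level in the fingers. Its lower plain-end corner shows at (433,157) against a predicted (435,158), so the grasp offset holds. I lower it towards the lane.

```bash
python3 -m jog '[[0.002,0.0016,0.02,0,0.01],[0.002,0.0016,0.05,0,0.01],[0.002,0.0016,0.066,0,0.01],[0.002,0.0016,0.071,0,0.01],[0.002,0.0016,0.071,0,0.01],[0.002,0.0016,0.071,0,0.01]]' 25
python3 -c "
from h import *
go(.5578,-.1015,.0315,.958)"
```

```text
time: 5.6
ee_pos: [0.5592, -0.1002, 0.0426]
eef_rot: [0.888, 0.461, 0.001, 0.001]
ft_force: [-1.1, -0.4, -0.7]
width: 0.0176
grip_force: 25.0
t 5.6 rows d [-0.0019 -0.0004  0.0111] turn -0.0004 F [-1.1 -0.4 -0.7] w 0.0176
```

```bash
python3 -m jog '[[-0.002,0,0.003,0,0.01],[-0.002,0,0.006,0,0.01],[-0.002,0,0.008,0,0.01],[-0.002,0,0.01,0,0.01],[-0.002,0,0.011,0,0.01],[-0.002,0,0.011,0,0.01],[-0.002,0,0.011,0,0.01]]' 25
python3 - <<'E'
from h import *
go(.5578,-.1015,.0315,.958)
import cv2
a=r.camera('side')['img'][250:410,170:390]
cv2.imwrite('pics/p.png',cv2.resize(a,None,fx=3.6,fy=3.6,interpolation=2)[:,:,::-1])
E
```

```text
time: 6.3
ee_pos: [0.5575, -0.1016, 0.0306]
eef_rot: [0.887, 0.461, 0.0, 0.0]
ft_force: [0.4, 0.2, 0.1]
width: 0.0178
grip_force: 25.0
t 6.3 rows d [ 0.0003  0.0002 -0.0009] turn -0.0001 F [0.4 0.2 0.1] w 0.0178
```

View pics/p.png

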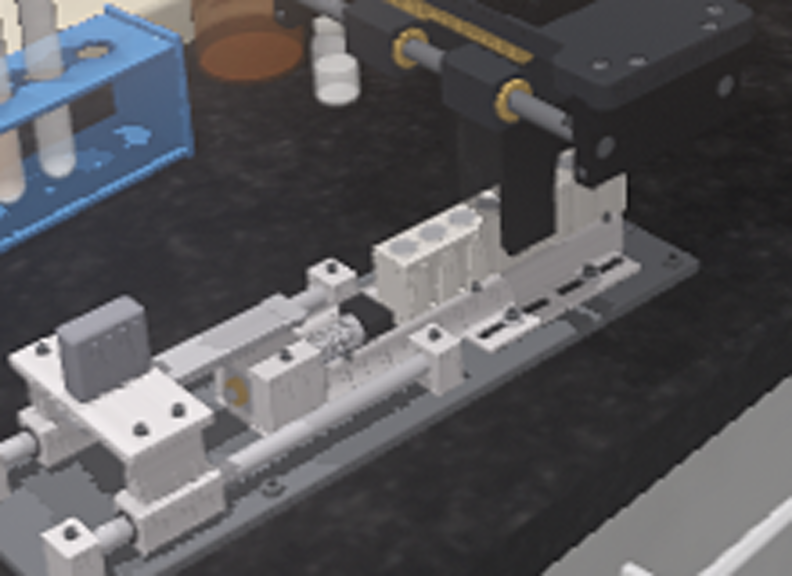

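The strip sits between the lane walls, just short of the black follower at (375,312), with no force on the tool. I raise it 1 mm and push in.

```bash
python3 -m jog '[[0.001,0,-0.001,0,0.01],[0.002,0,-0.001,0,0.01],[0.002,0,-0.001,0,0.01]]' 25 | egrep 'time|pos|force'
python3 -m jog '[[0.001,0,0,0,0.01],[0.002,0,0,0,0.01],[0.002,0,0,0,0.01]]' 25| egrep 'pos|force'
python3 -m jog '[[0.001,0,0,0,0.01],[0.002,0,0,0,0.01],[0.002,0,0,0,0.01]]' 25| egrep 'pos|force'
python3 -m jog '[[0.001,0,0,0,0.01],[0.002,0,0,0,0.01],[0.002,0,0,0,0.01]]' 25| egrep 'pos|force'
```

```text
time: 6.65
ee_pos: [0.5586, -0.0996, 0.0316]
ft_force: [0.6, 0.5, -0.6]
grip_force: 25.0
ee_pos: [0.5597, -0.098, 0.0316]
ft_force: [0.8, 0.0, -0.0]
grip_force: 25.0
ee_pos: [0.5604, -0.0972, 0.0314]
ft_force: [-1.5, -1.6, 0.5]
grip_force: 25.0
ee_pos: [0.5618, -0.0953, 0.0315]
ft_force: [-2.8, -3.9, 0.2]
grip_force: 25.0
```

Contact at about 41 mm, so d ≈ -1 mm. I keep pushing.

```bash
python3 -m jog '[[0.0015,0,0,0,0.01],[0.003,0,0,0,0.01],[0.0045,0,0,0,0.01],[0.006,0,0,0,0.01],[0.0075,0,0,0,0.01],[0.009,0,0,0,0.01],[0.009,0,0,0,0.01]]' 25 | egrep 'time|pos|force'
python3 -m jog '[[0.001,0,0,0,0.01],[0.002,0,0,0,0.01],[0.002,0,0,0,0.01],[0.002,0,0,0,0.01]]' 25| egrep 'pos|force'
```

```text
time: 8.25
ee_pos: [0.5667, -0.0885, 0.0314]
ft_force: [-3.8, -5.8, 1.2]
grip_force: 25.0
ee_pos: [0.5676, -0.0871, 0.0314]
ft_force: [-4.2, -5.6, 1.9]
grip_force: 25.0
```

```bash
python3 - <<'E'
from h import *
import cv2
P=[];F=[]
for i in range(6):
    k=r.camera('side');s=r.read_state();P.append(s['ee_pos']);F.append(s['ft_force'])
p=np.mean(P,0);f=np.mean(F,0);u=np.array([.575,.818])
print(s['time'],p,np.std(P,0),f,'s',p[:2]@u,'rel mag',p[:2]@u-.2560,'F',f[:2]@u)
a=k['img'][240:400,170:390]
cv2.imwrite('pics/q.png',cv2.resize(a,None,fx=3.6,fy=3.6,interpolation=2)[:,:,::-1])
E
```

```text
8.95 [ 0.56764421 -0.08710298  0.03139313] [9.54748068e-06 1.38433406e-05 9.43390281e-06] [-4.35379806 -6.00492631  1.91923904] s 0.2551451802540905 rel mag -0.0008548197459095075 F -7.415463606268671
```

View pics/q.png

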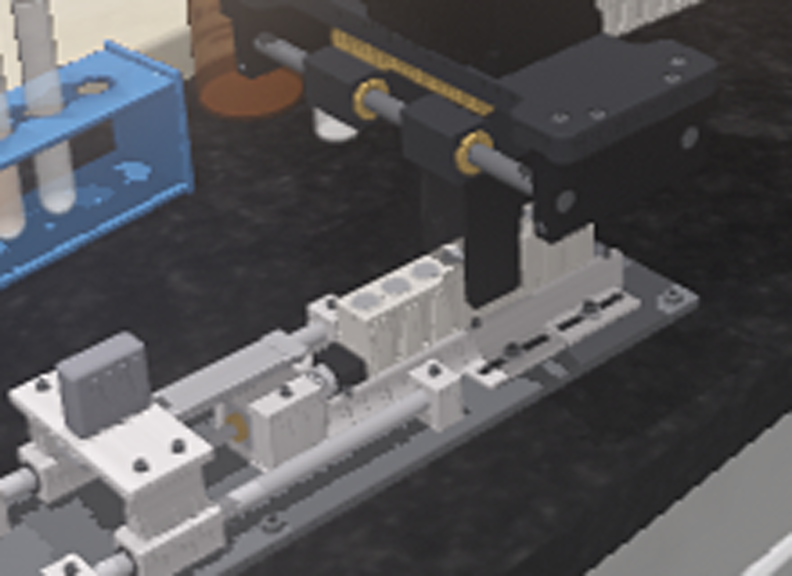

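The strip is in the lane with the follower pushed back, and it looks level. I check it numerically for slip or tilt against the wells and the plain end.

```bash
python3 - <<'E'
from h import *
import cv2
k=r.camera('side');s=r.read_state();M=R.from_quat(s['eef_rot']).as_matrix();y=np.arctan2(M[1,0],M[0,0])
c=lambda X:place([*s['ee_pos'][:2],y],np.array(X)/1e3+[-.0017,0,0])+[0,0,s['ee_pos'][2]-.016]
img=k['img'][:,:,::-1].copy();big=cv2.resize(img[300:360,240:350],None,fx=7,fy=7,interpolation=2)
def ln(A,B,col):
    a,b=[(proj(k,c(X))[0]+.5-[240,300])*7 for X in(A,B)]
    cv2.line(big,tuple(a.astype(int).tolist()),tuple(b.astype(int).tolist()),col,1)
for A,B in(([56,9,30],[56,-9,30]),([56,9,30],[56,9,8]),([56,9,30],[10,9,30]),([56,-9,30],[10,-9,30])): ln(A,B,(0,0,255))
cv2.imwrite('pics/s.png',big)
E
```

```text
(no output)
```

View pics/s.png

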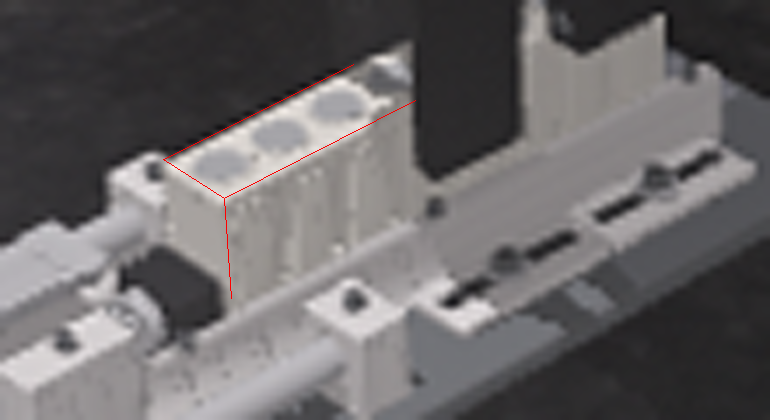

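The strip is within about 1 mm of prediction, with no significant slip. I push the last 2.6 mm and then lower gently.

```bash
cat >>h.py <<'E'
def st():
    P=[];F=[]
    for i in range(4): r.camera('top');s=r.read_state();P.append(s['ee_pos']);F.append(s['ft_force'])
    p=np.mean(P,0);f=np.mean(F,0);u=np.array([.575,.818]);v=np.array([-.818,.575]);d=p[:2]-[.5683,-.0865]
    print('t',round(s['time'],2),'mag x,y,z mm',(d@u*1e3).round(2),(d@v*1e3).round(2),(p[2]*1e3).round(2),'F x,y,z',(f[:2]@u).round(2),(f[:2]@v).round(2),f[2].round(2),'w',s['width'],'g',s['grip_force'])
E
python3 -m jog '[[0.001,0,0,0,0.01],[0.002,0,0,0,0.01],[0.0028,0,0,0,0.01],[0.0028,0,0,0,0.01]]' 25 >/dev/null; python3 -c "
from h import *
st()"
```

```text
t 9.6 mag x,y,z mm 1.58 0.17 31.31 F x,y,z -8.09 0.57 1.9 w 0.017545048291882658 g 24.996487498283386
```

```bash
python3 -m jog '[[0.0006,0,0,0,0.01],[0.0006,0,0.001,0,0.01],[0.0006,0,0.0015,0,0.01],[0.0006,0,0.0015,0,0.01]]' 25 >/dev/null; python3 -c "
from h import *
st()"; python3 -m jog '[[0,0,0.0005,0,0.01],[0,0,0.001,0,0.01],[0,0,0.001,0,0.01]]' 25 >/dev/null; python3 -c "
from h import *
st()"
```

```text
t 10.2 mag x,y,z mm 2.1 0.1 29.81 F x,y,z -8.56 -0.04 1.71 w 0.018182586093001312 g 24.996482133865356
t 10.7 mag x,y,z mm 2.08 0.09 28.82 F x,y,z -8.42 -0.22 1.25 w 0.01792093509315391 g 24.99668061733246
```

```bash
python3 -m jog '[[0,0,0.0007,0,0.01],[0,0,0.0014,0,0.01],[0,0,0.0014,0,0.01]]' 25 >/dev/null; python3 -c "
from h import *
st()"; python3 -m jog '[[0,0,0.0007,0,0.01],[0,0,0.0014,0,0.01],[0,0,0.0014,0,0.01]]' 25 >/dev/null; python3 -c "
from h import *
st()"
```

```text
t 11.2 mag x,y,z mm 2.09 0.09 27.4 F x,y,z -8.74 0.08 1.97 w 0.017944692246523383 g 24.99656707048416
t 11.7 mag x,y,z mm 2.09 0.06 26.01 F x,y,z -9.06 -0.22 1.62 w 0.01771387235206889 g 24.99659389257431
```

```bash
python3 -m jog '[[0,0,0.0007,0,0.01],[0,0,0.0012,0,0.01],[0,0,0.0012,0,0.01]]' 25 >/dev/null; python3 -c "
from h import *
st()"; python3 -m jog '[[0,0,0.0005,0,0.01],[0,0,0.001,0,0.01],[0,0,0.001,0,0.01]]' 25 >/dev/null; python3 -c "
from h import *
st()"
```

```text
t 12.2 mag x,y,z mm 2.1 0.07 24.83 F x,y,z -8.12 -0.2 1.59 w 0.01777673780283641 g 24.996833503246307
t 12.7 mag x,y,z mm 2.08 0.04 23.92 F x,y,z -9.3 -0.21 2.8 w 0.017888465350756576 g 24.997310042381287
```

Fz has risen to about 2.8 N, so it has reached the floor. I ease back until the tail takes up the lip, then release.

```bash
python3 -m jog '[[-0.0004,0,0,0,0.01],[-0.0008,0,0,0,0.01],[-0.0012,0,0,0,0.01],[-0.0012,0,0,0,0.01]]' 25 >/dev/null; python3 -c "
from h import *
st()"; python3 -m jog '[[-0.0004,0,0,0,0.01],[-0.0008,0,0,0,0.01],[-0.0008,0,0,0,0.01]]' 25 >/dev/null; python3 -c "
from h import *
st()"
```

```text
t 13.3 mag x,y,z mm 1.06 0.05 23.92 F x,y,z -8.34 0.42 1.99 w 0.017798755801954537 g 24.99719113111496
t 13.8 mag x,y,z mm 0.64 0.06 23.93 F x,y,z -6.74 0.15 1.2 w 0.01784938410471549 g 24.996606409549713
```

The lip is taking the load, since the tool moved 0.4 mm of the 0.8 commanded. I unload further and release.

```bash
python3 -m jog '[[-0.0005,0,0,0,0.01],[-0.001,0,0,0,0.01],[-0.001,0,0,0,0.01]]' 25 >/dev/null; python3 -c "
from h import *
st()"; python3 -m jog '[[0,0,0,0,0.02],[0,0,0,0,0.022],[0,0,0,0,0.026],[0,0,0,0,0.035],[0,0,0,0,0.035],[0,0,0,0,0.035]]' 5 >/dev/null; python3 -c "
from h import *
st()"
```

```text
t 14.3 mag x,y,z mm 0.61 0.11 23.98 F x,y,z -4.71 -2.27 -1.97 w 0.01792446485506112 g 24.99435693025589
t 15.1 mag x,y,z mm 0.87 0.31 24.07 F x,y,z 0.53 -0.26 -0.47 w 0.03485161304812969 g 0.0
```

```bash
python3 -m jog '[[0,0,-0.01,0,0.035],[0,0,-0.03,0,0.035],[0,0,-0.06,0,0.035],[0,0,-0.1,0,0.035],[0.03,0,-0.1,0,0.035],[0.08,0,-0.1,0,0.035],[0.12,0,-0.1,0,0.035],[0.152,0,-0.1,0,0.035],[0.152,0,-0.1,0,0.035],[0.152,0,-0.1,0,0.035]]' 5 >/dev/null
python3 - <<'E'
from h import *
from scipy.optimize import least_squares
import cv2
st();K=cams();m=np.array([.5683,-.0865,.958])
for c in('side','top'):
    k=K[c];cv2.imwrite(f'pics/l_{c}.png',k['img'][:,:,::-1])
    for d in r.regions_of(c,'strip')[:3]:
        px=d['pixels'];ys,xs=np.nonzero(px)
        print(c,round(d['p'],2),px.sum(),np.array(d['position'])*[640,480],xs.min(),xs.max(),ys.min(),ys.max())
        cnt=max(cv2.findContours(px.astype(np.uint8),0,2)[0],key=cv2.contourArea)
        print(' hull',cv2.approxPolyDP(cv2.convexHull(cnt),1.5,True)[:,0].tolist())
    for d in(-.001,):
        for lift in(0,.006):
            X=np.array([[56,9,30],[56,-9,30],[-69,-9,30],[-69,9,30],[56,9,14],[-56,9,14]])/1e3+[d,0,.008]
            X[:,2]+=np.where(X[:,0]<0,lift,0)
            print(' pred lift',lift,proj(k,place(m,X)).round(1).tolist())
    for d in r.recognise(c,'rail_grip')[:2]: print(' grip',d['p'],np.array(d['position'])*[640,480])
E
```

```text
t 16.3 mag x,y,z mm 151.59 -0.34 124.37 F x,y,z 0.31 0.14 0.3 w 0.03496665799079023 g 0.0
side 0.68 1467 [299.008 316.8  ] 263 339 293 344
 hull [[339, 297], [332, 313], [272, 344], [263, 334], [265, 327], [330, 293]]
 pred lift 0 [[270.9, 333.1], [262.3, 327.5], [331.4, 292.5], [340.3, 297.0], [271.7, 343.5], [333.9, 310.2]]
 pred lift 0.006 [[270.9, 333.1], [262.3, 327.5], [331.4, 288.8], [340.2, 293.4], [271.7, 343.5], [333.8, 306.6]]
 grip 0.91 [210.304 362.496]
top 0.76 715 [244.288 229.296] 215 275 209 256
 hull [[216, 212], [220, 209], [269, 243], [275, 249], [270, 256], [263, 253], [215, 216]]
top 0.56 123 [305.472 307.584] 299 310 301 313
 hull [[306, 301], [309, 303], [310, 308], [306, 313], [302, 313], [299, 311], [299, 305]]
 pred lift 0 [[213.8, 215.8], [219.9, 207.7], [276.6, 249.8], [270.5, 258.0], [215.8, 216.8], [265.6, 253.9]]
 pred lift 0.006 [[213.8, 215.8], [219.9, 207.7], [276.3, 249.7], [270.1, 258.0], [215.8, 216.8], [265.2, 253.8]]
 grip 0.74 [174.592 180.192]
```

The strip mask fits the fully-down prediction within 1 px: tail corners at (339,297) and (330,293) against (340,297) and (331,292.5). The strip is loaded, so I grip the rail tab.

```bash
python3 -m jog '[[0.001,0,0.03,0,0.035],[0.001,0,0.055,0,0.035],[0.001,0,0.066,0,0.035],[0.001,0,0.069,0,0.035],[0.001,0,0.069,0,0.035],[0.001,0,0.069,0,0.005],[0.001,0,0.069,0,0.005],[0.001,0,0.069,0,0.005],[0.001,0,0.069,0,0.005],[0.001,0,0.069,0,0.005]]' 10; python3 -c "
from h import *
st()"
```

```text
time: 17.6
ee_pos: [0.6578, 0.0386, 0.0557]
eef_rot: [0.888, 0.46, 0.001, 0.001]
ft_force: [5.6, -2.4, -0.9]
width: 0.012
grip_force: 10.0
t 17.8 mag x,y,z mm 153.81 -1.29 55.73 F x,y,z 1.73 -5.01 -0.74 w 0.011850108193467997 g 9.998405054211617
```

```bash
python3 -m jog '[[0,0.0015,0,0,0.005],[-0.004,0.0015,0,0,0.005],[-0.01,0.0015,0,0,0.005],[-0.018,0.0015,0,0,0.005],[-0.026,0.0015,0,0,0.005],[-0.034,0.0015,0,0,0.005],[-0.042,0.0015,0,0,0.005],[-0.05,0.0015,0,0,0.005],[-0.058,0.0015,0,0,0.005],[-0.065,0.0015,0,0,0.005],[-0.07,0.0015,0,0,0.005],[-0.07,0.0015,0,0,0.005]]' 15 >/dev/null; python3 -c "
from h import *
st()"
```

```text
t 19.2 mag x,y,z mm 82.51 -1.04 55.63 F x,y,z -1.24 2.2 9.64 w 0.012106842370741075 g 14.99864637851715
```

```bash
python3 -m jog '[[-0.003,-0.0005,-0.001,0,0.005],[-0.007,-0.0005,-0.001,0,0.005],[-0.01,-0.0005,-0.001,0,0.005],[-0.012,-0.0005,-0.001,0,0.005],[-0.013,-0.0005,-0.001,0,0.005],[-0.014,-0.0005,-0.001,0,0.005],[-0.014,-0.0005,-0.001,0,0.005]]' 15 >/dev/null; python3 -c "
from h import *
st()";python3 -m jog '[[-0.001,0,0,0,0.005],[-0.002,0,0,0,0.005],[-0.003,0,0,0,0.005],[-0.003,0,0,0,0.005]]' 15 >/dev/null; python3 -c "
from h import *
st()"
```

```text
t 20.1 mag x,y,z mm 69.07 -0.94 55.73 F x,y,z 1.93 -4.76 -3.65 w 0.01156508265708905 g 14.996448755264282
t 20.7 mag x,y,z mm 66.23 -0.93 55.73 F x,y,z 2.05 -4.94 -3.93 w 0.011590973418238946 g 14.99650239944458
```

```bash
python3 -m jog '[[-0.001,0,0,0,0.005],[-0.002,0,0,0,0.005],[-0.002,0,0,0,0.005]]' 15 >/dev/null; python3 -c "
from h import *
st()";python3 -m jog '[[-0.0007,0,0,0,0.005],[-0.0015,0,0,0,0.005],[-0.0015,0,0,0,0.005]]' 15 >/dev/null; python3 -c "
from h import *
st()"
```

```text
t 21.2 mag x,y,z mm 65.6 -0.92 55.76 F x,y,z 7.45 -6.68 -7.26 w 0.011972535316064266 g 14.996948540210724
t 21.7 mag x,y,z mm 65.55 -0.92 55.81 F x,y,z 12.25 -8.55 -10.97 w 0.012003770795633584 g 14.986972957849503
```

The rail is at the hard stop: 88.3 mm of travel, no further motion, and force rising. I relax, release, lift and verify.

```bash
python3 -m jog '[[0.0025,0.0015,0.0015,0,0.005],[0.0025,0.0015,0.0015,0,0.005],[0.0025,0.0015,0.0015,0,0.03],[0.0025,0.0015,0.0015,0,0.04],[0.0025,0.0015,0.0015,0,0.04],[0.0025,0.0015,-0.01,0,0.04],[0.0025,0.0015,-0.04,0,0.04],[0.0025,0.0015,-0.08,0,0.04],[0.05,0.0015,-0.12,0,0.04],[0.1,0.0015,-0.14,0,0.04],[0.13,0.0015,-0.14,0,0.04],[0.13,0.0015,-0.14,0,0.04]]' 15 >/dev/null
python3 - <<'E'
from h import *
st();K=cams();m=np.array([.5683,-.0865,.958])
for c in('side','top'):
    k=K[c]
    for t in(0,.003,.006):
        X=np.array([[64+14,6,75],[64-14,6,75],[64-14,-6,75],[64,0,66],[80,37,49],[48,37,49],[80,-37,49],[-10,8,43],[-10,-8,43]])/1e3+[t,0,0]
        print(c,t,proj(k,place(m,X)).round(0).tolist())
    for l in('rail_grip','rail','strip'):
        for d in r.regions_of(c,l)[:1]:
            px=d['pixels'].astype(np.uint8)
            import cv2
            cnt=max(cv2.findContours(px,0,2)[0],key=cv2.contourArea)
            print(l,round(d['p'],2),px.sum(),np.array(d['position'])*[640,480],cv2.approxPolyDP(cv2.convexHull(cnt),2,True)[:,0].tolist())
E
```

```text
t 23.1 mag x,y,z mm 194.02 -1.66 196.35 F x,y,z -0.78 -0.58 -0.15 w 0.04007518687309054 g 0.0
side 0 [[253.0, 315.0], [271.0, 306.0], [265.0, 303.0], [259.0, 315.0], [269.0, 343.0], [289.0, 333.0], [233.0, 320.0], [308.0, 310.0], [300.0, 306.0]]
side 0.003 [[251.0, 316.0], [269.0, 307.0], [263.0, 303.0], [258.0, 316.0], [267.0, 344.0], [287.0, 334.0], [231.0, 320.0], [306.0, 311.0], [299.0, 306.0]]
side 0.006 [[249.0, 317.0], [267.0, 308.0], [261.0, 304.0], [256.0, 316.0], [265.0, 345.0], [285.0, 335.0], [229.0, 321.0], [305.0, 312.0], [297.0, 307.0]]
rail 0.82 2123 [266.176 330.192] [[300, 306], [306, 310], [288, 358], [273, 368], [268, 368], [235, 338], [233, 321], [263, 304]]
strip 0.94 895 [309.184 313.68 ] [[337, 296], [332, 311], [290, 335], [281, 329], [281, 326], [306, 305], [330, 294]]
top 0 [[199.0, 204.0], [212.0, 214.0], [217.0, 208.0], [209.0, 207.0], [191.0, 220.0], [206.0, 231.0], [217.0, 186.0], [243.0, 237.0], [249.0, 230.0]]
top 0.003 [[198.0, 203.0], [211.0, 213.0], [215.0, 207.0], [208.0, 206.0], [190.0, 219.0], [204.0, 229.0], [216.0, 185.0], [242.0, 236.0], [247.0, 229.0]]
top 0.006 [[196.0, 202.0], [209.0, 212.0], [214.0, 206.0], [206.0, 205.0], [189.0, 218.0], [203.0, 228.0], [214.0, 184.0], [240.0, 235.0], [246.0, 228.0]]
rail_grip 0.67 1130 [216.    214.704] [[215, 187], [220, 187], [232, 197], [246, 228], [243, 234], [206, 229], [193, 219], [201, 201]]
rail 0.66 1115 [213.888 212.112] [[215, 187], [221, 187], [232, 196], [245, 228], [242, 233], [207, 230], [193, 219], [201, 202]]
strip 0.56 342 [257.6   240.816] [[247, 230], [274, 249], [272, 254], [266, 254], [244, 238]]
```

The rail outline fits travel 0, with the bridge corner at (233,321) and the tongue tip at (300,306). The strip is unchanged, so I hand in.

```bash
python3 -c "
from bench import r
print(r.close_job())"
```

```text
the job is handed in; nothing more can be done
None
```

The eight-well strip is down in the lane behind the lip, the rail is pushed home against its stop and let go, and the job was handed in at about 23 s; no verdict came back.

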